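Fit a filter cassette into the bench dust extractor

TASK

Fit the blue filter cassette into the bay in the top of the white dust extractor: it is longer than the bay's mouth, so tilt it, pass its plain front edge (the end without the locking step) in under the lip on the switch side, then lay it down level on the seat inside. Then turn the red-winged catch a quarter turn so that its arm lies over the cassette's locking step, and let go. Leave the plaster model, the amber bottle and the white tub where they stand.

Things in the scene. Friction and masses are not known exactly. Their poses are not given: they have to be found in the camera images.
- extractor: White bench dust extractor on a grey base, fixed, 249 x 174 x 110 mm (x, y, z); origin under its middle on the bench; z up; -x is its front (switch side, facing the robot within 0.35 rad). Flat top at 110 mm; the bay is let into it; the catch stands behind the bay. No other part of it is higher than the catch's wing (137 mm).
- mouth (a point): Point over the bay's mouth, on the extractor's middle, level with the flat top (110 mm over the bench); axes as the extractor's. From here the mouth reaches 40 mm forward (-x), 41 mm back (+x) and 44 mm to each side.
- lip (a point): Middle of the mouth's front edge at the underside of the front lip (8 mm thick, underside 102 mm over the bench); axes as the extractor's. Under the lip the bay goes on 26 mm forward (-x) to its front wall; on the last 12 mm a rubber pad hangs down to 96 mm over the bench.
- rear_edge (a point): Middle of the mouth's rear edge, on the flat top (110 mm over the bench); the bay's rear wall drops straight down from it. Tilted nose down 27 deg with its rear lower edge here, the cassette clears lip and rails by about 7 mm; under 21 deg it does not go in, over 32 deg it strikes the rails. From here let the rear down along this wall while levelling.
- seat (a point): Where the middle of the cassette's underside comes to lie: 12.5 mm forward of the extractor's middle, on the rails (72 mm over the bench); axes as the extractor's. Play when seated: 4.5 mm fore and aft, 4 mm sideways. The rails reach from the rear wall to 7.5 mm forward of this point; farther forward the floor is 20 mm lower, room for the tilted nose.
- cassette: Loose blue filter cassette, 0.15 to 0.3 kg: frame 98 x 80 x 22 mm (x, y, z), white pleats, arch handle. Origin at the middle of its underside, z up; -x is the nose (plain front edge that goes under the lip), +x the end with the locking step. The step stands on top 34 to 48 mm towards +x, 30 mm wide, its top 38 mm over the underside. Grip it by the handle.
- cassette_handle (a point): Centre of the cassette's handle bar, 67 mm over the cassette's underside and 13 mm towards +x from its middle; axes as the cassette's. The bar is 12 mm thick in x, 60 mm long in y, 22 mm high (56 to 78 mm over the underside), on two posts, open below.
- cassette_nose (a point): Middle of the cassette's front end face (nose), 49 mm from its middle, 11 mm over its underside; axes as the cassette's.
- catch (a joint): Quarter-turn catch on the extractor's rear top, in rad: 0 = parked, its steel arm along the extractor's +y; it grows anticlockwise seen from above to 1.57 (stop at 1.6) = arm along -x, over the locking step of a seated cassette. Light friction (0.04 Nm), stays where it is left; starts between 0 and 0.3.
- catch_wing (a point): On the catch's pivot axis, half-way up its red wing (78 mm behind the middle of the mouth, 16.5 mm over the flat top). The wing is the grip: 9 mm thick, 36 mm long, from 6 to 27 mm over the flat top, lying along the arm; axes turn with the catch, y along the wing and towards the arm's tip.
- catch_tip (a point): End of the catch's steel arm, 56 mm from the pivot; the arm is 14 mm wide and lies 2 to 6 mm over the flat top.
- plaster_model: Buff plaster jaw model on its base, 65 x 77 x 55 mm, loose bystander; origin under its middle.
- amber_bottle: Amber bottle with a white cap, 42 mm across, 91 mm high, loose bystander; origin under its middle.
- powder_tub: White tub with a screw lid, 68 mm across, 95 mm high, loose bystander; origin under its middle.
Mind the look-alikes: they are no part of the job. Of the things that look like the cassette, the largest one is meant.

How it is judged:
On the way:
1. the cassette lies level on the seat inside the bay, its nose under the lip, while the catch is still open (less than half turned) (z of cassette_handle in the frame of seat between 0.063 and 0.071 m and z of cassette_nose in the frame of seat between 0.007 and 0.015 m and x of cassette_nose in the frame of seat below -0.04 m and angle between the z axis of cassette_handle and the z axis of seat, either way round below 0.06 rad and value of joint catch below 0.8 rad), for 0.2 s.
At the end, for the whole second after the job is handed in: The cassette lies level (within 3.4 degrees) on the seat in the bay, handle and nose within 4 mm of their seated heights, its nose under the lip; the catch is turned to 1.3 rad or more, its arm over the locking step; everything is released and at rest (z of cassette_handle in the frame of seat between 0.063 and 0.071 m and z of cassette_nose in the frame of seat between 0.007 and 0.015 m and x of cassette_nose in the frame of seat below -0.04 m and angle between the z axis of cassette_handle and the z axis of seat, either way round below 0.06 rad and value of joint catch above 1.3 rad and linear speed of cassette below 0.02 m/s); the robot touches nothing.
It fails at once if a bystander (plaster model, amber bottle or white tub) is moved more than 20 mm (distance of any of plaster_model, amber_bottle, powder_tub from where it was at the start of the episode above 0.02 m).
It also fails if it takes over 58 s, if anything falls off the work surface, if the arm or the gripper's body presses on something with over 40 N, if the wrist force passes 120 N, or if a joint passes its speed limit or range.

ROBOT

A 6-joint arm with a two-finger parallel gripper is mounted at the origin on a cart in front of the work surface, level with it; the furniture and walls round the work are solid. World frame = base frame: x ahead of the robot, y to its left, z up, the work surface at z = 0. Lengths are in m, angles in rad, forces in N, time in s.
With the tool pointing down it reaches from about 0.25 to 0.725 m from the base axis. Payload 4 kg.
Tool frame: the origin (TCP) lies at the very end of the fingers, on their centre line; the grasp point (between the pads) lies 19 mm behind it; z points along the fingers, y is the line along which they close (so a half turn about z gives the same grasp; the last joint's range is limited). The gripper opens to 85 mm and grips with 20 to 120 N. Pads are 22 mm wide; open, the fingers measure 114 mm over their backs; the gripper's body (76 mm by 85 mm) begins 54 mm behind the grasp point. The pads swing forward as they close: fully open they stand 13 mm farther back than shut.
Start: joints at [-1.224, 0.241, 0.005, 1.335, 0, 1.571], TCP at [0.17, -0.47, 0.231] pointing down, gripper open.
Joint ranges: [-2.72, 2.72], [-1.05, 1.87], [-1.09, 1.28], [-1.99, 2.15], [-1.42, 1.44], [-3.14, 3.14]. Speed limits (rad/s): [2.79, 2.79, 3.14, 3.14, 3.14, 3.14].

INTERFACE

Orientations are given as a unit quaternion [x, y, z, w].
In Python, from workcell import bot gives the robot as it stands.
- The arm moves only by the tool carry_out, never from a script. Its argument "increments" is one flat list of numbers, 5 for each row, row after row: the finger opening in cm, from 0 to 8.54, then the shift along the tool's x, y, z in cm, then the turn about the tool's z in rad. A call has exactly 5 rows; each row shifts and turns the commanded pose from where the row before left it, along the tool's axes as they then stand; what a row does not reach is not made up. A row lasts 1/8 s, in which the tool goes at most 62.5 mm and 10.7 degrees, less where a joint would pass 70% of its speed; a pose out of reach is approached as far as the arm can. A call with a gripper value outside its range is refused whole. The fingers move at their own pace and stop on an object; the grip force is fixed at half the most. Time passes only in rows, so rows that do not move let the fingers close, or fill a call up. It gives the time, the measured TCP pose, the force, the opening and the grip force at its end, in the units of the state.
- bot.get_obs(): the state, without advancing time (a new reading comes with each control period).
- bot.camera(name): name is "side" or "top" or "wrist"; returns a dict with "pixels" (420x560x3 uint8, blue, green, red), "range_z" (420x560 float32, m along the optical axis (not along the pixel's ray), 0 where there is no reading), "mtx" (3x3 intrinsics, pixels), "eye" and "attitude" of the camera in the world. Camera axes: x right, y down, z forward; pixel columns grow to the right and rows downward; lengths in m; the calibration is good to about 2 mm. A picture is of the moment at which its call begins.
- bot.job_done(): hands the job in; it is judged then, once.
Trained networks look in a picture, given as the dict that the camera call returned (one of the last four; its "shot" number tells which), for a name from the list of things; names that differ only in an ending like _2 or _b are one class to them, and where a whole thing is asked for, a point or a joint stands for the part that bears it (a point fixed in the world has none). Each returns a list of dicts, best first, with "p" (0 to 1); they miss things now and then, are a little off and sometimes report something else, mostly with a low value. They report only what shows in the picture. A call takes as long as a camera call. They do not tell look-alikes from the thing itself.
- bot.find_in(picture, name): "xyz" ([x, y, z] in m, in the coordinates of the camera as it stood for that picture, good to about 4 mm: the middle of the surface that is visible of it).
- bot.regions_of(picture, name): "mask" (420x560 bool, what is visible of it).
- bot.place_of(picture, name): "xyz" ([x, y, z] in m, in the coordinates of the camera as it stood for that picture, good to about 4 mm: a listed point, or the origin of a listed thing).
The state is a dict: "clock": time; "joint_pos": joint angles; "joint_vel": joint speeds; "tau": joint torques, N m; "eef_pos": TCP position; "tool_rot": TCP orientation; "ft_force": force on the tool from outside, world axes, zero at the start; "ft_torque": the same for the moment, N m; "grip_width": finger opening in m; "grasp_force": force on a finger pad.
Only numpy, scipy, OpenCV 4.12 (cv2) and the standard library are available. Lean on these libraries where they do the work, as an engineer would, in place of code of your own. Each camera call takes 0.05 s, during which the arm holds its last target. There are 200 camera calls.

## Working session

There is one attempt and no reset: what is moved stays moved. The work goes in short steps, Python scripts to look and compute and a tool call to move; the robot and the scene stay as the last step left them, time stands still between calls to the robot, and variables do not carry over. Pictures are saved under pics/ and viewed, at most 10 in all, crops included, and the job is handed in when it is done.

Besides the shell and the picture viewer there is one more tool, called after ">>>" in YAML: its name, and indented under it one key for each argument. carry_out: Moves the arm, as the interface text tells. Its arguments: {"type":"object","properties":{"increments":{"type":"array","items":{"type":"number"}}},"required":["increments"]}

```bash
mkdir -p pics; cat > h.py <<'E'
import numpy as np, cv2
from scipy.spatial.transform import Rotation as R
from workcell import bot
def att(p):
    a=np.array(p["attitude"]); return a if a.shape==(3,3) else R.from_quat(a).as_matrix()
def w(p,xyz): return att(p)@np.array(xyz)+np.array(p["eye"])
def cloud(p):
    d=p["range_z"]; v,u=np.indices(d.shape); K=p["mtx"]
    c=np.stack([(u-K[0][2])/K[0][0]*d,(v-K[1][2])/K[1][1]*d,d],-1)
    return c@att(p).T+np.array(p["eye"])
def pix(p,q):
    c=att(p).T@(np.array(q)-np.array(p["eye"])); c=np.array(p["mtx"])@c; return c[:2]/c[2]
E
python3 - <<'E'
from h import *
np.set_printoptions(precision=3,suppress=True)
print(bot.get_obs())
ims=[]
for n in("top","side"):
    p=bot.camera(n); cv2.imwrite(f"pics/{n}0.png",p["pixels"])
    print(n,p["eye"],p["attitude"],p["mtx"])
    for k in["extractor","mouth","lip","rear_edge","seat","cassette","cassette_handle","cassette_nose","catch_wing","catch_tip","plaster_model","amber_bottle","powder_tub"]:
        print(k,[(round(float(r["p"]),2),w(p,r["xyz"])) for r in bot.place_of(p,k)[:3]])
E
```

```text
{'clock': 0.0, 'joint_pos': array([-1.224,  0.241,  0.004,  1.335, -0.   ,  1.571]), 'joint_vel': array([ 0.001,  0.   ,  0.   , -0.001,  0.   ,  0.   ]), 'tau': array([  0.001, -37.232,  25.241,   0.017,  -0.   ,  -0.   ]), 'eef_pos': array([ 0.17, -0.47,  0.23]), 'tool_rot': array([ 0.985,  0.173, -0.   , -0.001]), 'ft_force': array([ 0.142,  0.537, -0.094]), 'ft_torque': array([-0.006,  0.006, -0.037]), 'grasp_force': 0.0, 'grip_width': 0.08536891591921157}
top [ 0.382 -0.046  1.12 ] [ 0.736 -0.669  0.069 -0.079] [[397.014   0.    274.315]
 [  0.    397.014 212.725]
 [  0.      0.      1.   ]]
extractor [(0.83, array([ 0.548, -0.018, -0.001]))]
mouth [(0.87, array([ 0.542, -0.014,  0.109])), (0.64, array([ 0.718, -0.332,  0.003]))]
lip [(0.77, array([ 0.506, -0.03 ,  0.102]))]
rear_edge []
seat [(0.76, array([ 0.533, -0.02 ,  0.075]))]
cassette [(0.84, array([ 0.44 , -0.222,  0.001])), (0.83, array([ 0.563, -0.227,  0.005])), (0.72, array([ 0.514,  0.263, -0.001]))]
cassette_handle [(0.9, array([ 0.569, -0.228,  0.048])), (0.8, array([ 0.433, -0.219,  0.049])), (0.76, array([0.527
[... 841 characters left out ...]

cassette [(0.8, array([ 0.441, -0.219, -0.001])), (0.76, array([0.512, 0.256, 0.004])), (0.68, array([ 0.563, -0.23 , -0.001]))]
cassette_handle [(0.92, array([0.531, 0.258, 0.071])), (0.81, array([ 0.43 , -0.229,  0.052])), (0.72, array([ 0.572, -0.236,  0.052]))]
cassette_nose [(0.85, array([0.466, 0.258, 0.011])), (0.71, array([ 0.467, -0.205,  0.004])), (0.6, array([ 0.533, -0.208,  0.007]))]
catch_wing [(0.52, array([0.619, 0.003, 0.129]))]
catch_tip [(0.64, array([0.603, 0.058, 0.115]))]
plaster_model [(0.9, array([ 0.495, -0.387, -0.002])), (0.28, array([0.53 , 0.257, 0.069]))]
amber_bottle [(0.83, array([ 0.667,  0.168, -0.002]))]
powder_tub [(0.82, array([ 0.716, -0.334, -0.001]))]
```

View pics/top0.png

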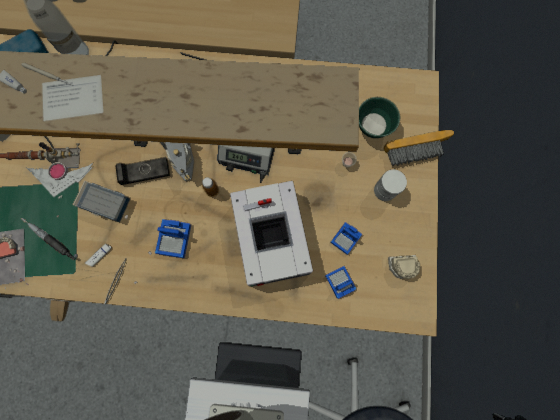

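View pics/side0.png

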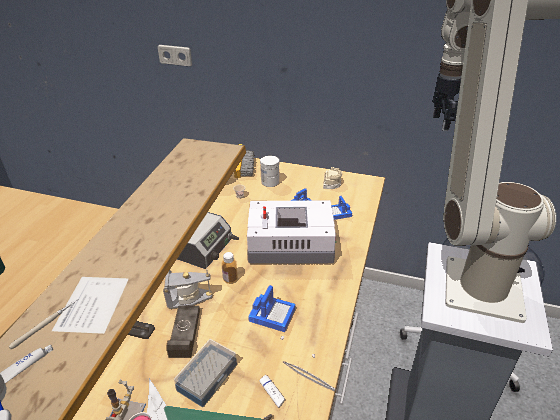

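```bash
python3 - <<'E'
from h import *
np.set_printoptions(precision=4,suppress=True)
for n in("top","side"):
    p=bot.camera(n); C=cloud(p)
    m=(np.abs(C[...,2]-.11)<.006)&(abs(C[...,0]-.55)<.2)&(abs(C[...,1]+.02)<.18)
    nn,lab,st,_=cv2.connectedComponentsWithStats(m.astype(np.uint8)); k=1+st[1:,4].argmax(); q=C[lab==k]
    print(n,"ext top",cv2.minAreaRect(q[:,:2].astype(np.float32)),np.median(q[:,2]))
    # pocket: points clearly below inside
    r=cv2.minAreaRect(q[:,:2].astype(np.float32)); hull=cv2.convexHull(q[:,:2].astype(np.float32))
    m=(abs(C[...,0]-.513)<.09)&(abs(C[...,1]-.26)<.08)
    for lo,hi in((.012,.028),(.07,.09)):
        q=C[m&(C[...,2]>lo)&(C[...,2]<hi)]; print("cas",lo,len(q),cv2.minAreaRect(q[:,:2].astype(np.float32)),np.median(q[:,2]),q[:,:2].mean(0))
    if n=="top":
        s=C[(C[...,2]>.15)&(C[...,0]>.4)&(C[...,1]<.5)&(C[...,1]>-.3)]; print("shelf",s.min(0),s.max(0),np.percentile(s,[5,50,95],axis=0))
    for k in("catch_wing","catch_tip","rear_edge","lip","mouth","seat"):
        print(k,[(round(float(r["p"]),2),w(p,r["xyz"])) for r in bot.place_of(p,k)[:1]])
E
```

```text
top ext top ((0.5474907159805298, -0.016222044825553894), (0.24588026106357574, 0.17019878327846527), 17.006752014160156) 0.11048970721297191
cas 0.012 830 ((0.5161578059196472, 0.2566705346107483), (0.08104030787944794, 0.09769776463508606), 86.31537628173828) 0.020758862790758892 [0.5099 0.2557]
cas 0.07 105 ((0.5293995141983032, 0.2571011781692505), (0.05976114049553871, 0.012317631393671036), 86.53461456298828) 0.07753496745903754 [0.5287 0.2553]
shelf [ 0.7235 -0.2117  0.1815] [0.9724 0.5    0.2181] [[ 0.7423 -0.1723  0.2061]
 [ 0.8388  0.1434  0.2108]
 [ 0.945   0.4639  0.2136]]
catch_wing [(0.71, array([0.6197, 0.0048, 0.1303]))]
catch_tip [(0.7, array([0.6003, 0.0618, 0.1111]))]
rear_edge [(0.71, array([ 0.5826, -0.0049,  0.1114]))]
lip [(0.59, array([ 0.5039, -0.03  ,  0.1028]))]
mouth [(0.83, array([ 0.5433, -0.0123,  0.1067]))]
seat [(0.85, array([ 0.5306, -0.0209,  0.0772]))]
side ext top ((0.5455914735794067, -0.014960579574108124), (0.2451137751340866, 0.1764841079711914), 17.142841339111328) 0.10973731135506576
cas 0.012 855 ((0.5153181552886963, 0.2582881450653076), (0.08419904857873917, 0.09833171218633652), 86.51165008544922) 0.019596795944604395 [0.5084 0.2638]
cas 0.07 101 ((0.5279146432876587, 0.2570722997188568), (0.05909210070967674, 0.012683916836977005), 86.13919067382812) 0.076734488614424 [0.5272 0.2593]
catch_wing [(0.49, array([0.6189, 0.0029, 0.1306]))]
catch_tip [(0.68, array([0.6013, 0.0571, 0.1133]))]
rear_edge [(0.71, array([ 0.5839, -0.0015,  0.1122]))]
lip [(0.94, array([ 0.5032, -0.0313,  0.1043]))]
mouth [(0.74, array([ 0.5413, -0.0203,  0.1111]))]
seat [(0.93, array([ 0.53  , -0.0188,  0.0712]))]
```

>>> carry_out:
  increments: [8.5,0,0,0,0.137,8.5,0,0,0,0.137,8.5,0,0,0,0.137,8.5,2.07,-5,0,0,8.5,2.07,-5,0,0]

```text
clock: 2.72
eef_pos: [0.2179, -0.3723, 0.231]
tool_rot: [0.999, -0.033, 0.0, -0.0]
ft_force: [0.4, 0.5, 0.5]
grip_width: 0.085
grasp_force: 0.0
```

>>> carry_out:
  increments: [8.5,2.07,-5,0,0,8.5,2.07,-5,0,0,8.5,2.07,-5,0,0,8.5,2.07,-5,0,0,8.5,2.07,-5,0,0]

```text
clock: 3.35
eef_pos: [0.3377, -0.1287, 0.2317]
tool_rot: [0.999, -0.032, 0.001, 0.0]
ft_force: [1.0, -0.3, -0.3]
grip_width: 0.0847
grasp_force: 0.0
```

>>> carry_out:
  increments: [8.5,2.07,-5,0,0,8.5,2.07,-5,0,0,8.5,2.07,-5,0,0,8.5,2.07,-5,0,0,8.5,2.07,-5,0,0]

```text
clock: 3.98
eef_pos: [0.4523, 0.0353, 0.2345]
tool_rot: [0.999, 0.018, -0.001, -0.033]
ft_force: [0.0, -0.6, 0.9]
grip_width: 0.0852
grasp_force: 0.0
```

>>> carry_out:
  increments: [8.5,2.07,-5,0,0,8.5,2.07,-5,0,0,8.5,2.07,-5,2,0,8.5,0,0,2,0,8.5,0,0,0,0]

```text
clock: 4.6
eef_pos: [0.5096, 0.1134, 0.2058]
tool_rot: [0.995, 0.072, -0.008, -0.063]
ft_force: [-0.0, 0.4, -1.0]
grip_width: 0.0855
grasp_force: 0.0
```

```bash
python3 - <<'E'
from h import *
o=bot.get_obs(); print(o)
print(R.from_quat(o["tool_rot"]).as_matrix())
p=bot.camera("side"); cv2.imwrite("pics/s1.png",p["pixels"])
E
```

```text
{'clock': 4.6, 'joint_pos': array([0.14470481, 0.2998377 , 0.01113739, 1.28854763, 0.12787036,
       3.1405982 ]), 'joint_vel': array([-0.01099901, -0.02979071,  0.03176677,  0.02140838,  0.00135911,
       -0.00048106]), 'tau': array([ 2.42306236e-01, -3.90497124e+01,  2.47455883e+01, -2.86495658e-01,
        4.18492779e-01, -1.49751008e-04]), 'eef_pos': array([0.5095643 , 0.11336718, 0.20581215]), 'tool_rot': array([ 0.99531972,  0.07243057, -0.00779788, -0.06349531]), 'ft_force': array([-0.04702051,  0.40412076, -1.04911267]), 'ft_torque': array([-0.12573805, -0.02111158,  0.01887384]), 'grasp_force': 0.0, 'grip_width': 0.0855097216994073}
[[ 0.98938601  0.14319289 -0.02472077]
 [ 0.1451734  -0.98144432  0.12526666]
 [-0.00632476 -0.12752588 -0.99181508]]
```

View pics/s1.png

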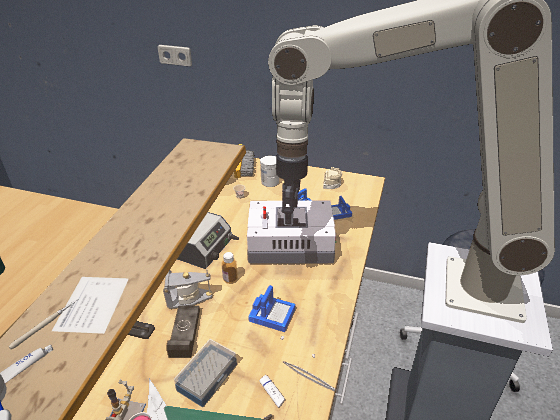

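>>> carry_out:
  increments: [8.5,0,0,0,-0.18,8.5,0,0,0,-0.18,8.5,0,0,0,-0.18,8.5,0,0,0,-0.18,8.5,0,0,0,-0.18]

```text
clock: 5.28
eef_pos: [0.5113, 0.1129, 0.2091]
tool_rot: [0.863, 0.5, 0.024, -0.059]
ft_force: [1.0, -1.0, -0.2]
grip_width: 0.085
grasp_force: 0.0
```

>>> carry_out:
  increments: [8.5,0,0,0,-0.186,8.5,0,0,0,-0.186,8.5,0,0,0,-0.186,8.5,0,0,0,-0.186,8.5,0,0,0,-0.186]

```text
clock: 5.9
eef_pos: [0.5113, 0.1129, 0.2091]
tool_rot: [0.547, 0.834, 0.048, -0.042]
ft_force: [-0.0, 0.6, -0.4]
grip_width: 0.0852
grasp_force: 0.0
```

```bash
python3 - <<'E'
from h import *
o=bot.get_obs(); print(o["joint_pos"],o["eef_pos"])
print(R.from_quat(o["tool_rot"]).as_matrix())
E
```

```text
[0.14329701 0.29593817 0.01451449 1.28926005 0.12797175 1.30447313] [0.51125153 0.11290103 0.20912179]
[[-0.39714811  0.91757574 -0.0181149 ]
 [ 0.9094621   0.39613037  0.12633062]
 [ 0.12309378  0.03369715 -0.99182278]]
```

>>> carry_out:
  increments: [8.5,0,0,0,-0.186,8.5,0,0,0,-0.186,8.5,0,0,0,-0.186,8.5,0,0,0,-0.186,8.5,0,0,0,-0.186]

```text
clock: 6.52
eef_pos: [0.5113, 0.1129, 0.2091]
tool_rot: [0.115, 0.991, 0.062, -0.016]
ft_force: [0.5, -0.1, -0.9]
grip_width: 0.085
grasp_force: 0.0
```

>>> carry_out:
  increments: [8.5,0,0,0,-0.186,8.5,0,0,0,-0.186,8.5,0,0,0,-0.186,8.5,0,0,0,-0.186,8.5,0,0,0,-0.186]

```text
clock: 7.15
eef_pos: [0.5113, 0.1129, 0.2091]
tool_rot: [-0.342, 0.938, 0.063, 0.013]
ft_force: [0.3, 0.6, 0.8]
grip_width: 0.085
grasp_force: 0.0
```

>>> carry_out:
  increments: [8.5,0,0,0,-0.186,8.5,0,0,0,-0.186,8.5,0,0,0,-0.186,8.5,0,0,0,-0.186,8.5,0,0,0,-0.186]

```text
clock: 7.78
eef_pos: [0.5112, 0.1129, 0.2091]
tool_rot: [0.726, -0.685, -0.05, -0.04]
ft_force: [-0.3, 1.1, 0.1]
grip_width: 0.0845
grasp_force: 0.0
```

>>> carry_out:
  increments: [8.5,0,0,0,-0.186,8.5,0,0,0,-0.186,8.5,0,0,0,-0.186,8.5,0,0,0,-0.186,8.5,0,0,0,-0.186]

```text
clock: 8.4
eef_pos: [0.5113, 0.1129, 0.2091]
tool_rot: [0.956, -0.287, -0.027, -0.058]
ft_force: [0.0, 0.9, 0.7]
grip_width: 0.085
grasp_force: 0.0
```

>>> carry_out:
  increments: [8.5,0,0,0,-0.186,8.5,0,0,0,-0.186,8.5,0,0,0,-0.186,8.5,0,0,0,-0.16,8.5,0,3,-0.4,0]

```text
clock: 9.02
eef_pos: [0.5138, 0.0945, 0.2089]
tool_rot: [0.997, 0.056, -0.004, -0.059]
ft_force: [-0.2, 0.1, -0.5]
grip_width: 0.0849
grasp_force: 0.0
```

```bash
python3 - <<'E'
from h import *
o=bot.get_obs(); print(o["clock"],o["joint_pos"],o["eef_pos"])
print(R.from_quat(o["tool_rot"]).as_matrix())
E
```

```text
9.025 [ 0.11347936  0.2957164   0.01471256  1.29179391  0.11802731 -3.13958346] [0.51382134 0.09452923 0.208943  ]
[[ 0.99378959  0.11021751 -0.01530863]
 [ 0.11125307 -0.98690794  0.11677104]
 [-0.002238   -0.11774897 -0.99304087]]
```

>>> carry_out:
  increments: [8.5,0,4,-0.4,0,8.5,0,4,-0.3,0,8.5,0,4,-0.2,0,8.5,0,4,-0.2,0,8.5,0,0,0,0]

```text
clock: 9.65
eef_pos: [0.5214, 0.0133, 0.2032]
tool_rot: [1.0, -0.004, -0.003, -0.027]
ft_force: [-0.5, 0.6, -0.6]
grip_width: 0.0846
grasp_force: 0.0
```

```bash
python3 - <<'E'
from h import *
o=bot.get_obs(); print(o["clock"],o["joint_pos"],o["eef_pos"])
print(R.from_quat(o["tool_rot"]).as_matrix())
E
```

```text
9.65 [-0.00607607  0.30059526  0.01075309  1.28627566  0.05413845 -3.14044618] [0.52135867 0.01325545 0.20323483]
[[ 0.99995944 -0.00750151 -0.00498479]
 [-0.00722071 -0.99850707  0.0541433 ]
 [-0.00538351 -0.05410511 -0.99852073]]
```

>>> carry_out:
  increments: [8.5,0,4,-0.2,0,8.5,0,4,-0.2,0,8.5,0,4,0,0,8.5,0,0,0,0,8.5,0,0,0,0]

```text
clock: 10.28
eef_pos: [0.521, -0.046, 0.2028]
tool_rot: [0.999, -0.046, -0.003, -0.003]
ft_force: [-0.1, 0.3, -0.3]
grip_width: 0.0848
grasp_force: 0.0
```

```bash
python3 - <<'E'
from h import *
o=bot.get_obs(); print(o["clock"],o["joint_pos"],o["eef_pos"])
print(R.from_quat(o["tool_rot"]).as_matrix())
E
```

```text
10.275 [-0.09178566  0.30440291  0.01600467  1.28811858  0.00642945 -3.14061792] [ 0.52102484 -0.04599779  0.20278276]
[[ 0.99568451 -0.09266214 -0.00510697]
 [-0.0926259  -0.99567689  0.00692665]
 [-0.00572673 -0.00642372 -0.99996297]]
```

```bash
python3 - <<'E'
import numpy as np
th=-.093; d=np.array([.76,30.3])/15
for k in range(17):
    s=d if k>=2 else d*0
    print(round(float(s@[np.cos(th),np.sin(th)]),2),round(float(s@[np.sin(th),-np.cos(th)]),2)); th-=.183
print(th+2*np.pi)
E
```

```text
0.0 0.0
0.0 0.0
-0.85 -1.83
-1.17 -1.65
-1.45 -1.41
-1.68 -1.12
-1.86 -0.8
-1.97 -0.44
-2.02 -0.08
-2.0 0.29
-1.91 0.65
-1.76 0.99
-1.55 1.29
-1.29 1.55
-0.99 1.76
-0.65 1.91
-0.29 2.0
3.079185307179587
```

>>> carry_out:
  increments: [8.5,0,0,0,0.183,8.5,0,0,0,0.183,8.5,-0.85,-1.83,0,0.183,8.5,-1.17,-1.65,0,0.183,8.5,-1.45,-1.41,0,0.183]

```text
clock: 10.9
eef_pos: [0.5225, 0.0158, 0.2032]
tool_rot: [0.875, -0.485, -0.004, -0.002]
ft_force: [0.0, 0.3, -0.3]
grip_width: 0.0851
grasp_force: 0.0
```

>>> carry_out:
  increments: [8.5,-1.68,-1.12,0,0.183,8.5,-1.86,-0.8,0,0.183,8.5,-1.97,-0.44,0,0.183,8.5,-2.02,-0.08,0,0.183,8.5,-2.0,0.29,0,0.183]

```text
clock: 11.52
eef_pos: [0.5249, 0.117, 0.2039]
tool_rot: [-0.57, 0.821, 0.004, -0.0]
ft_force: [-0.4, 0.6, -0.1]
grip_width: 0.085
grasp_force: 0.0
```

>>> carry_out:
  increments: [8.5,-1.91,0.65,0,0.183,8.5,-1.76,0.99,0,0.183,8.5,-1.55,1.29,0,0.183,8.5,-1.29,1.55,0,0.183,8.5,-0.99,1.76,0,0.183]

```text
clock: 12.15
eef_pos: [0.5271, 0.2178, 0.2045]
tool_rot: [-0.149, 0.989, 0.004, -0.002]
ft_force: [-0.9, 0.1, 0.8]
grip_width: 0.0849
grasp_force: 0.0
```

>>> carry_out:
  increments: [8.5,-0.65,1.91,0,0.183,8.5,-0.29,2.0,0,0.183,8.5,0,0,2,0,8.5,0,0,1,0,8.5,0,0,0,0]

```text
clock: 12.78
eef_pos: [0.5274, 0.2569, 0.1737]
tool_rot: [0.031, 1.0, 0.003, -0.004]
ft_force: [-0.6, -0.4, 1.1]
grip_width: 0.0852
grasp_force: 0.0
```

```bash
python3 - <<'E'
from h import *
o=bot.get_obs(); print(o["clock"],o["joint_pos"],o["eef_pos"])
print(R.from_quat(o["tool_rot"]).as_matrix())
p=bot.camera("wrist"); cv2.imwrite("pics/w1.png",p["pixels"])
C=cloud(p); m=(abs(C[...,0]-.528)<.04)&(abs(C[...,1]-.257)<.05)&(C[...,2]>.066)&(C[...,2]<.09)
q=C[m]; print(len(q)); print(cv2.minAreaRect(q[:,:2].astype(np.float32)),np.median(q[:,2]))
E
```

```text
12.775 [0.44907219 0.44399224 0.14527059 1.27626893 0.00816464 0.51060527] [0.52737931 0.2569007  0.17374248]
[[-0.99807838  0.06152993 -0.00732273]
 [ 0.06149019  0.99809234  0.00553425]
 [ 0.00764928  0.00507334 -0.99995787]]
1414
((0.5291436314582825, 0.25483524799346924), (0.05898575484752655, 0.012114772573113441), 86.4530258178711) 0.07700197213105253
```

>>> carry_out:
  increments: [8.5,-0.2,-0.1,4.3,0,8.5,0,0,4.3,0,8.5,0,0,4.4,0,8.5,0,0,0,0,3,0,0,0,0]

```text
clock: 13.45
eef_pos: [0.531, 0.2573, 0.0467]
tool_rot: [0.031, 1.0, 0.004, -0.001]
ft_force: [0.4, 0.2, 0.3]
grip_width: 0.0694
grasp_force: 0.0
```

>>> carry_out:
  increments: [3,0,0,0,0,3,0,0,0,0,3,0,0,0,0,3,0,0,0,0,3,0,0,-1,0]

```text
clock: 14.08
eef_pos: [0.5294, 0.2568, 0.0554]
tool_rot: [0.031, 1.0, 0.003, -0.003]
ft_force: [0.1, 0.2, -3.0]
grip_width: 0.0591
grasp_force: 65.2
```

```bash
python3 - <<'E'
from h import *
o=bot.get_obs(); print(o["clock"],o["eef_pos"],o["grip_width"],o["grasp_force"],o["ft_force"])
E
```

```text
14.075 [0.52937195 0.25676908 0.05539816] 0.05911439545757132 65.19075281918049 [ 0.09884346  0.15634123 -2.95015127]
```

>>> carry_out:
  increments: [3,0,0,-4.4,0,3,0,0,-4.4,0,3,0,0,-4.2,-0.1,3,0,0,0,-0.13,3,0,0,0,-0.13]

```text
clock: 14.7
eef_pos: [0.5302, 0.256, 0.186]
tool_rot: [-0.151, 0.989, 0.004, -0.001]
ft_force: [0.6, -0.7, -3.4]
grip_width: 0.0586
grasp_force: 65.9
```

>>> carry_out:
  increments: [3,2.89,-3.8,0,0,3,2.89,-3.8,0,0,3,2.89,-3.8,0,0,3,2.89,-3.8,0,0,3,2.89,-3.8,0,0]

```text
clock: 15.32
eef_pos: [0.4469, 0.0306, 0.1841]
tool_rot: [-0.149, 0.989, 0.004, -0.002]
ft_force: [0.6, -0.6, -3.4]
grip_width: 0.0587
grasp_force: 66.1
```

>>> carry_out:
  increments: [3,2.89,-3.8,0,0,3,2.89,-3.8,0,0,3,0,0,0,0,3,0,0,0,0,3,0,0,0,0]

```text
clock: 15.95
eef_pos: [0.4153, -0.0569, 0.1834]
tool_rot: [-0.149, 0.989, 0.004, -0.002]
ft_force: [-0.4, -0.2, -2.8]
grip_width: 0.0588
grasp_force: 66.4
```

```bash
cat >> h.py <<'E'
np.set_printoptions(precision=4,suppress=True)
psi=.298; M=np.array([.5445,-.0168]); ex=np.array([np.cos(psi),np.sin(psi)]); ey=np.array([-ex[1],ex[0]])
def st():
    o=bot.get_obs(); T=R.from_quat(o["tool_rot"]).as_matrix(); d=o["eef_pos"][:2]-M
    print("t",o["clock"],"ext x,y,z(mm)",1e3*d@ex,1e3*d@ey,1e3*o["eef_pos"][2],"yaw",np.arctan2(-T[1,0],-T[0,0]),"toolz",T[:,2],"F",o["ft_force"],"g",o["grip_width"],o["grasp_force"])
    return o
E
python3 - <<'E'
from h import *
o=st(); p=bot.camera("side"); cv2.imwrite("pics/s2.png",p["pixels"])
for k in("cassette_handle","cassette_nose","cassette"): print(k,[(round(float(r["p"]),2),w(p,r["xyz"])) for r in bot.place_of(p,k)[:3]])
E
```

```text
t 15.95 ext x,y,z(mm) -135.24801194523292 -0.40888660887849787 183.423570035212 yaw 0.29974035659974363 toolz [-0.0048  0.0068 -1.    ] F [-0.3632 -0.2051 -2.7675] g 0.058822856184575334 66.37529365718365
cassette_handle [(0.79, array([ 0.4129, -0.0568,  0.2045])), (0.47, array([ 0.5697, -0.2334,  0.0494]))]
cassette_nose [(0.7, array([ 0.356 , -0.0759,  0.1493])), (0.44, array([ 0.5361, -0.207 ,  0.0066]))]
cassette [(0.92, array([ 0.4009, -0.06  ,  0.1396])), (0.47, array([ 0.5633, -0.2276, -0.0011]))]
```

>>> carry_out:
  increments: [3,0,0,2.8,0,3,0.68,0,0.41,0,3,0.63,0,0.49,0,3,0.58,0,0.54,0,3,0.52,0,0.6,0]

```text
clock: 16.77
eef_pos: [0.3946, -0.0648, 0.1404]
tool_rot: [-0.149, 0.989, 0.002, 0.002]
ft_force: [-12.2, -0.7, 28.0]
grip_width: 0.0589
grasp_force: 82.3
```

```bash
cat >> h.py <<'E'
def tilt(p,v=1):
    r={}
    for k in("cassette_handle","cassette_nose"):
        L=[w(p,a["xyz"]) for a in bot.place_of(p,k)]; L=[a for a in L if a[2]>.03 and abs((a[:2]-M)@ey)<.05]
        if L: r[k]=L[0]; d=L[0][:2]-M; print(k,1e3*d@ex,1e3*d@ey,1e3*L[0][2])
    if len(r)==2:
        d=r["cassette_nose"]-r["cassette_handle"]; print("tilt deg",np.degrees(np.arctan2(d[2],d[:2]@ex)-np.arctan2(-56,-62)))
E
python3 - <<'E'
from h import *
st(); p=bot.camera("side"); tilt(p); cv2.imwrite("pics/s2.png",p["pixels"][150:300,200:400].repeat(3,0).repeat(3,1))
p=bot.camera("top"); tilt(p)
E
```

```text
t 16.775 ext x,y,z(mm) -157.3798824105325 -1.8581969378007022 140.446480574918 yaw 0.2994220712025654 toolz [ 0.0039  0.0046 -1.    ] F [-12.1687  -0.6622  28.0048] g 0.058863701532971366 82.32428222894669
cassette_handle -160.69605160806472 -0.4455897445538883 165.08000408799427
cassette_nose -194.46337144004147 -1.4173556593051804 89.82468014096767
tilt deg 23.74490178875418
cassette_handle 80.69478904155501 -2.9799598733322132 127.59856184533969
```

View pics/s2.png

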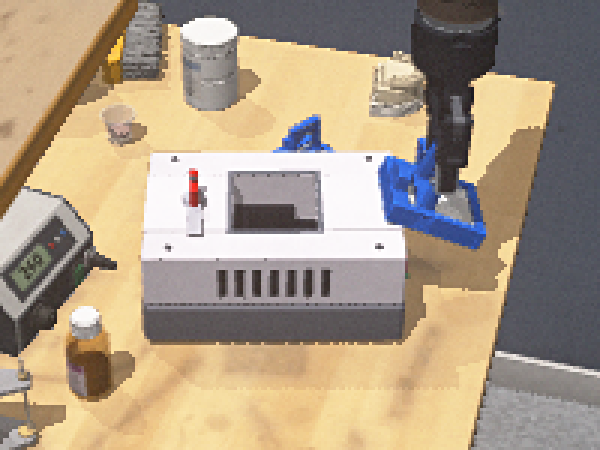

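>>> carry_out:
  increments: [3,0.25,0,0.4,0,3,0.25,0,0.4,0,3,0,0,0,0,3,0,0,-2,0,3,0,0,-3,0]

```text
clock: 17.7
eef_pos: [0.3863, -0.0658, 0.177]
tool_rot: [-0.149, 0.989, 0.004, -0.003]
ft_force: [0.1, -0.3, -3.3]
grip_width: 0.059
grasp_force: 80.8
```

```bash
cat >> h.py <<'E'
def fit(p):
    # tilt from the points of the blue frame (bottom/nose edges) in the extractor plane
    C=cloud(p); b=p["pixels"].astype(int); m=(b[...,0]>b[...,2]+50)&(C[...,2]>.05)
    q=C[m]; d=q[:,:2]-M; s=np.c_[d@ex,d@ey,q[:,2]]*1e3; return s[(abs(s[:,1])<60)&(s[:,0]<120)&(s[:,0]>-260)]
E
python3 - <<'E'
from h import *
st(); p=bot.camera("side"); tilt(p)
s=fit(p); f=s[s[:,1]>34]; print(len(s),len(f))
r=cv2.minAreaRect(f[:,[0,2]].astype(np.float32)); print(r, f.min(0),f.max(0)); print(cv2.boxPoints(r))
E
```

```text
t 17.7 ext x,y,z(mm) -165.56705569268573 -0.3721845891841595 177.04272991903764 yaw 0.29901008336452706 toolz [-0.0072  0.0069 -1.    ] F [ 0.0657 -0.3487 -3.2891] g 0.05903661130078753 80.77011734247208
cassette_handle -169.90646528256502 0.7634362264558366 204.6904387756623
cassette_nose -190.1163429900011 2.111202243938863 123.78219216375874
tilt deg 33.88604804996313
578 243
((-159.0052490234375, 161.626953125), (99.95336151123047, 52.45756530761719), 34.13562774658203) [-195.5237   34.0713  116.8283] [-106.785    45.8784  196.5983]
[[-215.0899  155.2922]
 [-185.6531  111.8725]
 [-102.9206  167.9617]
 [-132.3574  211.3814]]
```

>>> carry_out:
  increments: [3,-4.8,0,0.45,0,3,-0.8,0,0.2,0,3,-0.5,0,0.1,0,3,-0.5,0,0.1,0,3,0,0,0,0]

```text
clock: 18.48
eef_pos: [0.4473, -0.0476, 0.1678]
tool_rot: [-0.148, 0.989, 0.003, -0.005]
ft_force: [-5.6, -2.5, 7.0]
grip_width: 0.0586
grasp_force: 83.1
```

```bash
cat >> h.py <<'E'
def ff():
    p=bot.camera("side"); s=fit(p); f=s[s[:,1]>34]
    r=cv2.minAreaRect(f[:,[0,2]].astype(np.float32)); B=cv2.boxPoints(r)
    B=B[np.argsort(B[:,0])]; low=B[np.argsort(B[:,2-1])]
    a=min((np.degrees(np.arctan2(v[1],v[0]))%180 for v in (B[1]-B[0],B[2]-B[0],B[3]-B[1],B[3]-B[2]) if np.hypot(*v)>80),default=None)
    print("n",len(f),"size",r[1],"tilt",a); print(B); return p,f
E
python3 - <<'E'
from h import *
st(); p,f=ff(); tilt(p)
E
```

```text
t 18.475 ext x,y,z(mm) -101.99621973534741 -0.9241174329381435 167.78104871280865 yaw 0.2977025468444362 toolz [-0.0109  0.004  -0.9999] F [-5.5846 -2.5241  6.9532] g 0.05855667554003612 83.07968705892563
n 237 size (97.56365966796875, 31.052478790283203) tilt 27.867281
[[-142.2505  134.4748]
 [-127.7358  107.0234]
 [ -56.0011  180.0785]
 [ -41.4864  152.6271]]
cassette_handle -106.15289690301871 1.602908995637101 194.5421480651872
cassette_nose -131.9705505937091 0.7573945158587416 115.96464579404054
tilt deg 29.72223206589629
```

```bash
python3 - <<'E'
from h import *
tiles=[]
for n in("top","side"):
    p=bot.camera(n); im=cv2.imread(f"pics/{n}0.png")
    g=np.arange(-140,141,1.0); X,Y=np.meshgrid(g,np.arange(-100,101,1.0))
    W=np.stack([M[0]+(X*ex[0]+Y*ey[0])/1e3,M[1]+(X*ex[1]+Y*ey[1])/1e3,np.full(X.shape,.11)],-1)
    c=(W-np.array(p["eye"]))@att(p); uv=c@np.array(p["mtx"]).T; uv=(uv[...,:2]/uv[...,2:]).astype(np.float32)
    r=cv2.remap(im,uv[...,0],uv[...,1],cv2.INTER_LINEAR); tiles.append(r)
    G=cv2.cvtColor(r,cv2.COLOR_BGR2GRAY).astype(float)
    px=np.median(G[80:121],0); py=np.median(G[:,120:161],1)
    dx=np.diff(px);dy=np.diff(py)
    print(n,"x profile",[(int(g[i]),int(px[i])) for i in range(85,195,3)]); print("y",[(i-100,int(py[i])) for i in list(range(45,65))+list(range(136,156))])
    ext=np.median(G[30:50],0); print("outer y",[(i-100,int(G[i,60])) for i in range(5,20)],[(i-100,int(G[i,60])) for i in range(180,197)])
    print("outer x",[(int(g[i]),int(np.median(G[60:80,i]))) for i in list(range(5,25))+list(range(255,275))])
cv2.imwrite("pics/rect.png",np.vstack(tiles).repeat(2,0).repeat(2,1)[:600*2][:800])
st(); p,f=ff(); print("side edge y of cassette", np.percentile(f[:,1],[50,90,97,100]))
E
```

```text
top x profile [(-55, 173), (-52, 173), (-49, 169), (-46, 138), (-43, 87), (-40, 68), (-37, 39), (-34, 24), (-31, 27), (-28, 42), (-25, 34), (-22, 24), (-19, 23), (-16, 23), (-13, 24), (-10, 23), (-7, 24), (-4, 24), (-1, 24), (2, 24), (5, 22), (8, 20), (11, 13), (14, 8), (17, 8), (20, 16), (23, 16), (26, 9), (29, 8), (32, 26), (35, 55), (38, 65), (41, 74), (44, 94), (47, 141), (50, 172), (53, 173)]
y [(-55, 169), (-54, 169), (-53, 169), (-52, 165), (-51, 154), (-50, 139), (-49, 120), (-48, 103), (-47, 92), (-46, 86), (-45, 82), (-44, 77), (-43, 68), (-42, 55), (-41, 43), (-40, 32), (-39, 26), (-38, 22), (-37, 21), (-36, 21), (36, 11), (37, 12), (38, 11), (39, 11), (40, 11), (41, 14), (42, 21), (43, 37), (44, 56), (45, 70), (46, 80), (47, 84), (48, 96), (49, 114), (50, 136), (51, 155), (52, 165), (53, 169), (54, 171), (55, 171)]
outer y [(-95, 76), (-94, 76), (-93, 76), (-92, 76), (-91, 76), (-90, 76), (-89, 76), (-88, 76), (-87, 75), (-86, 81), (-85, 99), (-84, 119), (-83, 136), (-82, 155), (-81, 168)] [(80, 173), (81, 173), (82, 173), (83, 158), (84, 142), (85, 130), (86, 126), (87, 
[... 2096 characters left out ...]
 (-118, 252), (-117, 251), (-116, 250), (115, 251), (116, 251), (117, 251), (118, 251), (119, 251), (120, 251), (121, 250), (122, 250), (123, 246), (124, 236), (125, 224), (126, 213), (127, 213), (128, 213), (129, 214), (130, 215), (131, 216), (132, 216), (133, 216), (134, 216)]
t 18.725 ext x,y,z(mm) -102.04471338433564 -0.9443916522060269 167.8257863840802 yaw 0.29748855011042147 toolz [-0.0104  0.0043 -0.9999] F [-4.6991 -2.171   6.3171] g 0.05875405782605341 83.02568078041077
n 241 size (98.53668975830078, 25.69049644470215) tilt 29.380068
[[-140.2124  129.1979]
 [-127.6086  106.8116]
 [ -54.349   177.54  ]
 [ -41.7453  155.1537]]
side edge y of cassette [39.3273 42.3802 43.5276 44.8679]
```

```bash
python3 -c "
import cv2;i=cv2.imread('pics/rect.png');print(i.shape);cv2.imwrite('pics/rect2.png',cv2.resize(i,(414,592),interpolation=cv2.INTER_AREA))"
```

```text
(800, 562, 3)
```

View pics/rect2.png

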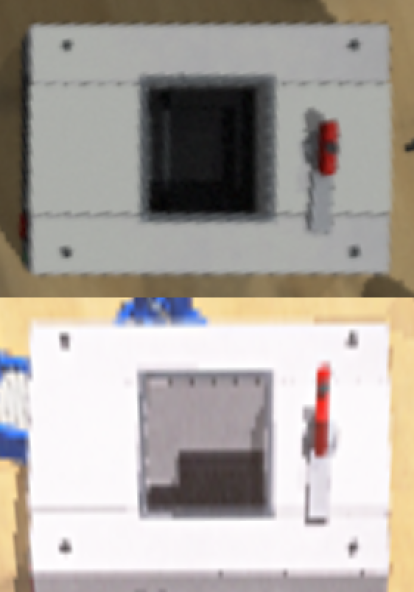

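>>> carry_out:
  increments: [3,0,0,-1.5,0,3,-3.6,0,0,0,3,-3.6,0,0,0,3,-3.6,0,0,0,3,0,0,1.5,0]

```text
clock: 19.4
eef_pos: [0.5553, -0.0144, 0.167]
tool_rot: [-0.149, 0.989, 0.004, -0.001]
ft_force: [0.1, -0.4, -3.6]
grip_width: 0.0588
grasp_force: 81.7
```

```bash
python3 - <<'E'
from h import *
st(); p,f=ff(); print(np.percentile(f[:,1],[10,50,90])); tilt(p)
E
```

```text
t 19.4 ext x,y,z(mm) 11.071100684915026 -0.9063157679739261 166.95403644103303 yaw 0.2995851638969009 toolz [-0.0037  0.0066 -1.    ] F [ 0.0887 -0.4017 -3.6   ] g 0.058776944948238326 81.71709358692169
n 236 size (98.89825439453125, 24.932266235351562) tilt 31.272655
[[-26.0523 124.6015]
 [-13.1096 103.2917]
 [ 58.4767 175.9407]
 [ 71.4194 154.6309]]
[35.9592 39.2055 41.917 ]
cassette_handle 7.47590256144547 0.761214794556097 194.82050599385548
cassette_nose -17.12927724167571 1.890483539908619 113.72901520131396
tilt deg 31.03173257794366
```

>>> carry_out:
  increments: [3,0.95,0,0,0,3,0,0,1.5,0,3,0,0,1.4,0,3,0.5,0,0.3,0,3,0.5,0,0.3,0]

```text
clock: 20.18
eef_pos: [0.5341, -0.0207, 0.1326]
tool_rot: [-0.148, 0.989, 0.004, -0.002]
ft_force: [0.1, -0.6, -2.6]
grip_width: 0.0592
grasp_force: 81.7
```

```bash
python3 - <<'E'
from h import *
st(); p,f=ff(); tilt(p); cv2.imwrite("pics/s3.png",p["pixels"][150:270,230:360].repeat(4,0).repeat(4,1))
E
```

```text
t 20.175 ext x,y,z(mm) -11.089009240285668 -0.7026028470605225 132.55868278049073 yaw 0.29808550612476453 toolz [-0.0057  0.0065 -1.    ] F [ 0.117  -0.6475 -2.6083] g 0.05918907628031117 81.6873899102211
n 118 size (83.62833404541016, 27.59377670288086) tilt 22.59175
[[-39.1993 109.7919]
 [-28.5988  84.3155]
 [ 38.0118 141.9187]
 [ 48.6123 116.4424]]
cassette_handle -15.56662836072333 3.589052733909274 161.53710019923096
cassette_nose -38.77394093815764 -1.6622678454781132 79.40924697570051
tilt deg 32.13185010294912
```

View pics/s3.png

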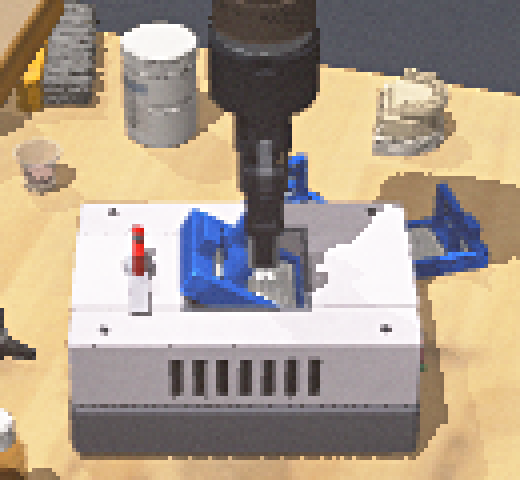

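>>> carry_out:
  increments: [3,0.45,0,0.35,0,3,0.38,0,0.36,0,3,-0.2,0,0.5,0,3,-0.6,0,0.2,0,3,0,0,0,0]

```text
clock: 20.95
eef_pos: [0.526, -0.023, 0.1214]
tool_rot: [-0.147, 0.989, 0.002, -0.009]
ft_force: [-28.1, -6.0, 29.6]
grip_width: 0.059
grasp_force: 84.5
```

```bash
python3 - <<'E'
from h import *
st(); p,f=ff(); tilt(p)
E
```

```text
t 20.95 ext x,y,z(mm) -19.53797151429832 -0.5329231748617503 121.43715727117348 yaw 0.29600495280534744 toolz [-0.019   0.0013 -0.9998] F [-28.1464  -6.0374  29.6089] g 0.059025376379773675 84.45096462965012
n 69 size (41.856510162353516, 94.08246612548828) tilt 116.75397
[[-39.3796 175.8856]
 [ -2.004  194.7277]
 [  2.9726  91.8749]
 [ 40.3482 110.717 ]]
cassette_handle -25.17013574195643 1.264157933112906 150.28598869219178
cassette_nose -48.80480715233945 0.6729022547078283 65.97612732327485
tilt deg 32.25100442389647
```

>>> carry_out:
  increments: [3,0.7,0,-0.1,0,3,0.6,0,0,0,3,0,0,0.2,0,3,0,0,0.2,0,3,0,0,0,0]

```text
clock: 21.72
eef_pos: [0.522, -0.0244, 0.118]
tool_rot: [-0.149, 0.989, 0.003, -0.002]
ft_force: [-7.0, -0.4, 15.9]
grip_width: 0.0586
grasp_force: 83.5
```

```bash
python3 - <<'E'
from h import *
st(); p,f=ff(); tilt(p)
E
```

```text
t 21.725 ext x,y,z(mm) -23.78274778823655 -0.6455906813347646 117.97735776160472 yaw 0.29826939506756883 toolz [-0.0041  0.0059 -1.    ] F [-7.0418 -0.4452 15.889 ] g 0.058636087708742915 83.45862776041031
n 56 size (47.75495147705078, 21.3350887298584) tilt None
[[-13.8444 125.2288]
 [-13.5439 103.8958]
 [ 33.9058 125.9014]
 [ 34.2063 104.5685]]
cassette_handle -28.08963502018703 1.989157167735855 144.24853061165754
cassette_nose -51.250461825756055 -0.3041221725740129 63.15403652266449
tilt deg 31.97133968377095
```

>>> carry_out:
  increments: [3,-0.4,0,0,0,3,-0.4,0,0,0,3,-0.4,0,0,0,3,-0.4,0,0,0,3,0,0,0,0]

```text
clock: 22.5
eef_pos: [0.5338, -0.0208, 0.1164]
tool_rot: [-0.148, 0.989, 0.003, -0.006]
ft_force: [-11.1, -3.1, 14.7]
grip_width: 0.059
grasp_force: 85.9
```

```bash
python3 - <<'E'
from h import *
st(); p,f=ff(); tilt(p)
E
```

```text
t 22.5 ext x,y,z(mm) -11.41076407452116 -0.6918865617888056 116.40511463735027 yaw 0.2970753081855364 toolz [-0.012   0.0034 -0.9999] F [-11.1066  -3.0933  14.6506] g 0.05902271116400363 85.92030555009842
n 25 size (28.417001724243164, 11.667232513427734) tilt None
[[  5.5964 116.3305]
 [  5.7711 104.6645]
 [ 34.0102 116.7559]
 [ 34.1849 105.09  ]]
cassette_handle -17.851386161069744 -0.9012450465015167 144.31046072320441
cassette_nose -52.89714770798936 -1.7742225540742276 67.51376477951332
tilt deg 23.381506301172774
```

>>> carry_out:
  increments: [3,-0.4,0,0,0,3,-0.4,0,0,0,3,-0.4,0,0.05,0,3,-0.3,0,0.05,0,3,0,0,0,0]

```text
clock: 23.28
eef_pos: [0.5349, -0.0204, 0.1159]
tool_rot: [-0.146, 0.989, 0.0, -0.018]
ft_force: [-44.6, -12.7, 43.1]
grip_width: 0.0587
grasp_force: 88.9
```

```bash
python3 - <<'E'
from h import *
st(); p,f=ff(); tilt(p)
E
```

```text
t 23.275 ext x,y,z(mm) -10.248643590656744 -0.5822694373131733 115.92122420067504 yaw 0.2938503868702775 toolz [-0.0367 -0.0045 -0.9993] F [-44.5841 -12.7325  43.072 ] g 0.05872808682652642 88.94905239343643
n 22 size (34.421024322509766, 36.979740142822266) tilt None
[[  0.0353 104.4099]
 [  0.3426 138.8295]
 [ 37.0136 104.0798]
 [ 37.3208 138.4995]]
cassette_handle -13.979303723121316 -0.40799401992880807 145.80166192308187
cassette_nose -50.62905123584807 -1.1983563588591357 69.17933270615862
tilt deg 22.348264560220677
```

>>> carry_out:
  increments: [3,1.0,0,0,0,3,0.8,0,0.1,0,3,0,0,0.4,0,3,-0.3,0,0.1,0,3,-0.3,0,0,0]

```text
clock: 24.05
eef_pos: [0.5395, -0.0194, 0.1121]
tool_rot: [-0.148, 0.989, 0.002, -0.002]
ft_force: [-12.9, -2.1, 14.6]
grip_width: 0.0588
grasp_force: 89.3
```

```bash
python3 - <<'E'
from h import *
st(); p,f=ff(); tilt(p)
E
```

```text
t 24.05 ext x,y,z(mm) -5.582816078199498 -1.0331609044968022 112.14657182114794 yaw 0.2981118461578079 toolz [-0.0046  0.0042 -1.    ] F [-12.9166  -2.0766  14.5677] g 0.05880824603538252 89.2907389998436
n 9 size (7.0955634117126465, 31.080015182495117) tilt None
[[  0.3809 112.747 ]
 [  3.0234 119.3322]
 [ 29.2254 101.1726]
 [ 31.8678 107.7578]]
cassette_handle -12.890348083435992 1.2267106153441494 138.47009207957538
cassette_nose -60.059130359325586 -2.4691367478003063 72.15737315719939
tilt deg 12.486282516483168
```

>>> carry_out:
  increments: [3,-0.3,0,0,0,3,-0.3,0,0,0,3,0,0,0,0,8.5,0,0,-0.1,0,8.5,0,0,0,0]

```text
clock: 24.82
eef_pos: [0.5465, -0.0168, 0.1097]
tool_rot: [-0.149, 0.989, 0.004, -0.001]
ft_force: [0.1, 0.1, 0.1]
grip_width: 0.0849
grasp_force: 0.0
```

>>> carry_out:
  increments: [8.5,0,0,0,0,8.5,0,0,0,0,8.5,0,0,-3,0,8.5,0,0,-4,0,8.5,0,0,0,0]

```text
clock: 25.45
eef_pos: [0.5486, -0.0176, 0.1833]
tool_rot: [-0.149, 0.989, 0.003, 0.002]
ft_force: [0.1, -0.0, 0.0]
grip_width: 0.085
grasp_force: 0.0
```

```bash
python3 - <<'E'
from h import *
st(); p=bot.camera("side"); tilt(p); s=fit(p); b=s[s[:,2]>140]; print(np.percentile(b,[2,50,98],axis=0)); 
cv2.imwrite("pics/s4.png",p["pixels"][150:270,230:360].repeat(4,0).repeat(4,1))
E
```

```text
t 25.45 ext x,y,z(mm) 3.6829392489122013 -1.9236746834011706 183.33725371365716 yaw 0.29813212138470985 toolz [ 0.0024  0.0063 -1.    ] F [ 0.0767 -0.0221  0.0167] g 0.08504271634619094 0.0
cassette_handle 4.68418516280786 2.226145346545478 139.54103157120923
cassette_nose -55.93964795251203 0.7161611331550889 81.53093929338972
tilt deg 1.6487022751528455
[[ -0.4678 -13.4508 140.1135]
 [  4.2204  14.3817 148.9322]
 [  8.6557  32.4216 152.1784]]
```

View pics/s4.png

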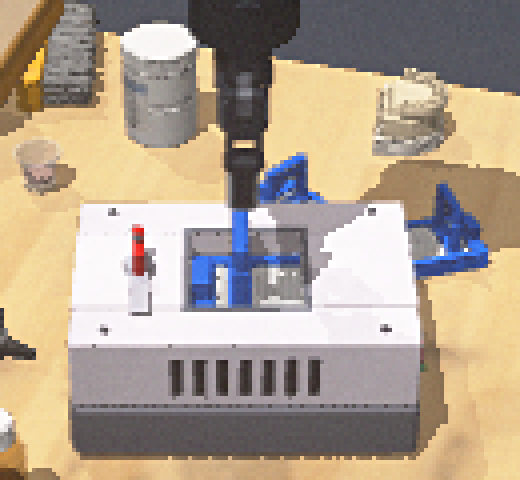

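>>> carry_out:
  increments: [4,0,0,0,0.172,4,0,0,0,0.172,4,0,0,0,0.172,4,0,0,0,0.172,4,0,0,0,0.172]

```text
clock: 26.22
eef_pos: [0.5449, -0.0174, 0.178]
tool_rot: [0.28, 0.96, 0.002, -0.005]
ft_force: [0.7, 0.5, -0.1]
grip_width: 0.0396
grasp_force: 0.0
```

>>> carry_out:
  increments: [4,0,0,0,0.172,4,0,0,0,0.172,4,0,0,0,0.172,4,0,0,0,0.172,4,-0.06,3.6,0,0]

```text
clock: 26.85
eef_pos: [0.5778, -0.0072, 0.1781]
tool_rot: [0.586, 0.81, -0.0, -0.006]
ft_force: [1.7, 0.3, 0.5]
grip_width: 0.04
grasp_force: 0.0
```

>>> carry_out:
  increments: [4,-0.06,3.6,0,0,4,0,0,0,0,4,0,0,0,0,4,0,0,0,0,4,0,0,0,0]

```text
clock: 27.48
eef_pos: [0.6141, 0.0038, 0.1799]
tool_rot: [0.585, 0.811, 0.001, -0.004]
ft_force: [-1.1, -0.9, 0.0]
grip_width: 0.0397
grasp_force: 0.0
```

```bash
python3 - <<'E'
from h import *
o=st(); print(o["eef_pos"],o["joint_pos"])
p=bot.camera("wrist"); C=cloud(p); b=p["pixels"].astype(int); d=(C[...,:2]-M); S=np.stack([d@ex,d@ey,C[...,2]],-1)*1e3
red=(b[...,2]>b[...,1]+50)&(b[...,2]>b[...,0]+50)&(C[...,2]>.118)&(C[...,2]<.15)&(abs(S[...,0]-78)<30)&(abs(S[...,1])<30)
q=C[red]; print("wing",len(q)); r=cv2.minAreaRect(q[:,:2].astype(np.float32)); print(r,np.percentile(q[:,2],[5,50,95]))
bar=(b[...,0]>b[...,2]+40)&(S[...,2]>140)&(S[...,2]<160)&(abs(S[...,1])<40); s=S[bar]; print("bar",len(s),len(s) and np.percentile(s,[2,50,98],axis=0))
T=R.from_quat(o["tool_rot"]).as_matrix(); c=np.array(r[0])-o["eef_pos"][:2]; print("tool-frame off mm",1e3*(T.T@[*c,0])[:2],"tool x ang",np.arctan2(T[1,0],T[0,0]))
p2=bot.camera("side")
for k in("catch_wing","catch_tip"): print(k,[(round(float(a["p"]),2),w(p2,a["xyz"])) for a in bot.place_of(p2,k)[:1]])
tilt(p2)
E
```

```text
t 27.475 ext x,y,z(mm) 72.56148028632741 -0.7717242107707485 179.93652138509884 yaw -1.2503943500682235 toolz [-0.0051  0.0065 -1.    ] F [-1.0903 -0.8911  0.0403] g 0.03970512492933391 0.0
[0.6141 0.0038 0.1799] [0.0029 0.4967 0.2454 1.3246 0.0065 1.2533]
wing 718
((0.6190698146820068, 0.0046921223402023315), (0.008356514386832714, 0.03512616828083992), 18.696895599365234) [0.127  0.1361 0.1376]
bar 2427 [[  0.0259 -27.4927 140.9422]
 [  6.6931   2.5121 148.9029]
 [ 10.8465  28.3639 150.5833]]
tool-frame off mm [-0.6903  5.0178] tool x ang 1.8911983035215698
catch_wing [(0.53, array([0.6188, 0.0052, 0.1275]))]
catch_tip [(0.65, array([0.6033, 0.0575, 0.1142]))]
cassette_handle -9.26158743052229 1.6967055404068807 76.08234327506824
cassette_nose -57.003405132966726 -0.8947105988703735 80.48045705936924
tilt deg 312.647441499396
```

>>> carry_out:
  increments: [4,-0.1,0.53,0,0,4,0,0,3,0,4,0,0,3.1,0,4,0,0,0,0,0,0,0,0,0]

```text
clock: 28.4
eef_pos: [0.6206, 0.0052, 0.1196]
tool_rot: [0.585, 0.811, 0.002, -0.003]
ft_force: [-0.4, 0.1, 0.5]
grip_width: 0.023
grasp_force: 0.0
```

>>> carry_out:
  increments: [0,0,0,0,0,0,0,0,0,0,0,0,0,0,0,0,0,0,0,0,0,0,0,0,-0.1]

```text
clock: 29.02
eef_pos: [0.619, 0.0046, 0.1205]
tool_rot: [0.543, 0.84, 0.001, -0.004]
ft_force: [-4.9, -1.4, 3.7]
grip_width: 0.0072
grasp_force: 60.6
```

```bash
python3 - <<'E'
from h import *
o=st(); print(o["eef_pos"],o["ft_torque"])
E
```

```text
t 29.025 ext x,y,z(mm) 77.55455112669334 -1.3984840536353234 120.51608782650725 yaw -1.1477665827033139 toolz [-0.0053  0.0056 -1.    ] F [-4.9477 -1.443   3.7268] g 0.007233564857681914 60.60521721839905
[0.619  0.0046 0.1205] [-0.2755  1.1112 -0.0473]
```

>>> carry_out:
  increments: [0,0,0,0,-0.178,0,0,0,0,-0.178,0,0,0,0,-0.178,0,0,0,0,-0.178,0,0,0,0,-0.178]

```text
clock: 29.65
eef_pos: [0.6187, 0.0043, 0.1205]
tool_rot: [0.127, 0.992, 0.002, -0.003]
ft_force: [-5.9, -1.8, 5.0]
grip_width: 0.0075
grasp_force: 60.7
```

>>> carry_out:
  increments: [0,0,0,0,-0.178,0,0,0,0,-0.178,0,0,0,0,-0.178,0,0,0,0,0,0,0,0,0,0]

```text
clock: 30.28
eef_pos: [0.6187, 0.0039, 0.1205]
tool_rot: [-0.136, 0.991, 0.002, -0.003]
ft_force: [-5.9, -3.4, 4.9]
grip_width: 0.0075
grasp_force: 60.7
```

```bash
python3 - <<'E'
from h import *
o=st(); print(o["eef_pos"],o["ft_torque"])
E
```

```text
t 30.275 ext x,y,z(mm) 77.02227293491707 -1.9686008469739307 120.5063376021202 yaw 0.27333310913720615 toolz [-0.006   0.0041 -1.    ] F [-5.8963 -3.3584  4.8734] g 0.007530125660442732 60.68163871765137
[0.6187 0.0039 0.1205] [-0.7424  1.2459  0.014 ]
```

>>> carry_out:
  increments: [4,0,0,0,0,4,0,0,0,0,4,0,0,0,0,4,0,0,-2,0,4,0,0,-4,0]

```text
clock: 30.9
eef_pos: [0.6188, 0.005, 0.1771]
tool_rot: [-0.137, 0.991, 0.004, -0.004]
ft_force: [0.2, 0.0, 0.8]
grip_width: 0.0399
grasp_force: 0.0
```

>>> carry_out:
  increments: [4,3,0,-4,0,4,5,0,-4,0,4,5,0,0,0,4,5,0,0,0,4,0,0,0,0]

```text
clock: 31.52
eef_pos: [0.4451, -0.0445, 0.2587]
tool_rot: [-0.136, 0.991, 0.004, -0.002]
ft_force: [-0.1, -0.6, 0.7]
grip_width: 0.0401
grasp_force: 0.0
```

```bash
python3 - <<'E'
from h import *
o=st(); p=bot.camera("side"); tilt(p)
for k in("catch_wing","catch_tip"): print(k,[(round(float(a["p"]),2),w(p,a["xyz"])) for a in bot.place_of(p,k)[:1]])
cv2.imwrite("pics/s5.png",p["pixels"][150:270,230:360].repeat(4,0).repeat(4,1))
E
```

```text
t 31.525 ext x,y,z(mm) -103.13031463844086 2.6892842815798508 258.6634868835061 yaw 0.27255014302885716 toolz [-0.0059  0.0066 -1.    ] F [-0.0546 -0.5579  0.6987] g 0.040121495015792166 0.0
cassette_handle 5.019240951159053 0.515882891907967 138.6734256958553
cassette_nose -55.16055989464447 0.3538925288474112 83.24901474470758
tilt deg 0.5552986616555982
catch_wing [(0.56, array([0.616 , 0.0049, 0.1309]))]
catch_tip [(0.55, array([ 0.5644, -0.013 ,  0.1123]))]
```

View pics/s5.png

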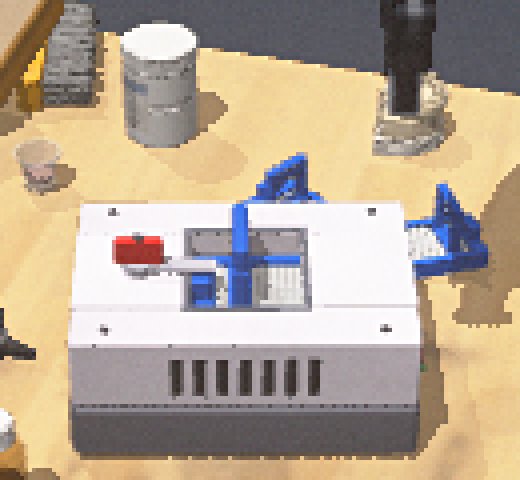

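The picture shows the cassette level in the bay, with its bar at about (240,250). The catch arm lies from the wing at (138,250) over the step at (210,268), and the gripper is clear of everything.

```bash
python3 -c "
from workcell import bot
print(bot.job_done())"
```

```text
the job is handed in; nothing more can be done
None
```

The cassette is level on its seat with its nose under the lip, the catch is turned about 1.55 rad over the locking step, and the arm touches nothing; I handed the job in at about 31.5 s and the call returned no verdict.

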